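Set up the router table for curved work

ROBOT

A 6-joint arm with a two-finger parallel gripper is mounted at the origin on the work surface. World frame = base frame: x ahead of the robot, y to its left, z up, the work surface at z = 0. Lengths are in m, angles in rad, forces in N, time in s.
With the tool pointing down it reaches from about 0.3 to 0.775 m from the base axis. Payload 14.6 kg.
Tool frame: the origin (TCP) lies on the centre line of the jaws, within the pads' length; the fingertips stand 19 mm ahead of it and the grasp point (between the pads) is the TCP; y points along the fingers, x is the direction in which the jaws open and shut, and the axes are right-handed (so a half turn about y gives the same grasp; the last joint's range is limited). The gripper opens to 94 mm and grips with 3 to 60 N. Pads are 16 mm wide; open, the fingers measure 119 mm over their backs; the gripper's body (75 mm by 177 mm) begins 78 mm behind the grasp point.
Start: joints at [1.213, 0.3, 1.521, -0, 1.321, -0.067], TCP at [0.158, 0.527, 0.224] pointing down, gripper open.
Joint ranges: [-3.03, 3.03], [-0.79, 2.21], [0.23, 2.52], [-1.04, 4.18], [0, 3.07], [-2.55, 2.55]. Speed limits (rad/s): [2.22, 2.22, 2.57, 3.14, 3.14, 3.14].

INTERFACE

Orientations are given as [roll, pitch, yaw] about the fixed x, y, z axes, in that order (R = Rz(yaw) Ry(pitch) Rx(roll)).
In Python, from station import get_obs, cams, workorder gives the robot as it stands.
- The arm moves only by the shell command python3 -m handwheel 'ROWS' [FORCE]. ROWS is JSON, a list of rows, each an object of numbers: "fingers": the opening, from -1 (shut) to 1 (fully open); "x", "y", "z": the shift along the tool's x, y, z in m; "spin": the turn about the tool's y in degrees. In form: [{"fingers": .., "x": .., "y": .., "z": .., "spin": ..}, ...]. A call has exactly 10 rows; each row is the pose to reach, as a shift and turn from the pose commanded when the call began, along the tool's axes at that moment; what a row does not reach only later rows make up. A row lasts 1/10 s, in which the tool goes at most 50 mm and 8.59 degrees, less where a joint would pass 70% of its speed; a pose out of reach is approached as far as the arm can. A call with a gripper value outside its range is refused whole. The fingers move at their own pace and stop on an object; FORCE is the grip in N (left out, the last holds). Time passes only in rows, so rows that repeat a pose let the fingers close, or fill a call up. It gives the time, the measured TCP pose, the force and the opening at its end, in the units of the state.
- get_obs(): the state, without advancing time (a new reading comes with each control period).
- cams.camera(name): name is "scene" or "side" or "wrist"; returns (picture, depth): 400x640x3 uint8, red, green, blue; 400x640 float32, m along the optical axis (not along the pixel's ray), 0 where there is no reading.
- cams.get_calibration(name): a dict with "fx", "fy", "cx", "cy" (pixels), "view" (4x4, takes a point from world to camera coordinates). Camera axes: x right, y down, z forward; pixel columns grow to the right and rows downward; lengths in m; the calibration is good to about 2 mm. A picture is of the moment at which its call begins: read the wrist's pose just before it. get_calibration takes no time and is no camera call; for the wrist camera it gives the pose at the moment of the call.
- workorder.hand_in(): hands the job in, once; it reports no verdict.
The state is a dict: "time_s": time; "qpos": joint angles; "joint_vel": joint speeds; "tau": joint torques, N m; "ee_pos": TCP position; "eef_rot": TCP orientation; "force": force on the tool from outside, world axes, zero at the start; "moment": the same for the moment, N m; "grip_width": finger opening in m.
Only numpy, scipy, OpenCV 4.12 (cv2) and the standard library are available. Lean on these libraries where they do the work, as an engineer would, in place of code of your own. Each camera call takes 0.05 s, during which the arm holds its last target. There are 200 camera calls.

TASK

Set up the router table for curved work: release the red lock lever of the router lift by swinging it fully round, turn the black height dial clockwise until its white line points squarely at the orange flag, then swing the lever fully back to lock the height; turn the dial only while the lever is released. Also fit the brass starter pin from the bit stand into its black-ringed hole in the metal plate, upright with its flange down on the plate. Do not touch the cutter, shift the flag or disturb the other things about.

Things in the scene. Friction and masses are not known exactly. Their poses are not given: they have to be found in the camera images.
- router_table: Bench-top router table, fixed to the bench: grey top 340 mm (x) by 420 mm (y), its surface 190 mm above the bench, with a bare metal lift plate 230 mm (x) by 300 mm (y), 10 mm thick, let in flush at its middle. Origin on the bench under the middle of the top; its -x axis is its front, towards the robot, y to the left, z up; yaw varies. Hollow under the plate.
- dial (a joint): Height dial of the lift, rad: 0 to 3.2, grows as it turns clockwise seen from above. At 0 its white line points to the table's -x. Stiffness about 0.07 N m; it stays where it is left.
- dial_grip (a point): Point on the upright axis of the dial, 40 mm above the plate, at the height to grip. The dial is a black disc 64 mm across and 8 mm thick, whose top is 14 mm above the plate, with a bar grip standing on it across its middle: 52 mm long, 16 mm thick, top 50 mm above the plate. The white line runs along one half of the bar and of the disc.
- dial_line (a point): Outer end of the dial's white line, 34 mm from the dial's axis, 14 mm above the plate; it turns with the dial. The bar grip lies along the line from the axis to this point.
- flag (a point): Point 34 mm from the dial's axis and 14 mm above the plate at the inner end of the orange flag. The flag is a raised tooth, 6 mm wide, on the graduated metal ring (92 mm across, 6 mm high, flag top 11 mm above the plate) round the dial; the ring has a different setting each time, is held by stiff friction and is not to be moved. It lies 0.55 to 1.5 rad clockwise of the white line at the start.
- lock_lever (a joint): Lock lever of the lift, swinging level about an upright axis, rad: about 0 locked (arm points to the table's -y), 1.5 fully released (arm points nearly to the table's -x); it grows clockwise seen from above. Friction about 0.1 N m (1.5 N at the tip); stops at both ends; it stays where it is left.
- lever_tip (a point): Point on the middle line of the red lever's handle, 72 mm from its pivot axis and 32 mm above the plate; the round handle is 18 mm thick and runs from 52 to 82 mm from the pivot; the thinner arm inwards of it is 12 mm thick.
- lever_pivot (a point): Point on the lever's upright pivot axis, 32 mm above the plate; fixed to the table. The red hub is 24 mm across and 30 mm high.
- starter_pin: Brass and steel starter pin, 90 mm long, about 110 g, standing upright. Origin on its axis at the underside of its flange; z along the pin, upward. Above: brass flange 28 mm across and 5 mm thick, then a brass post 16 mm across up to 60 mm above the origin. Below: steel shank 11 mm across and 30 mm long with a tapered foot.
- pin_foot (a point): Foot of the starter pin's shank: on its axis, 30 mm below its origin.
- pin_hole (a point): Mouth of the round starter-pin hole in the lift plate, 14 mm across, ringed by a flat black bush 29 mm across, right through the 10 mm plate: on its axis, at the plate's surface. It is at (-55, -20) mm in the router table's x, y.
- bit_stand: Wooden bit stand 160 mm (x) by 70 mm (y) by 100 mm high, fixed to the bench left or right of the router table. Origin under its middle. The starter pin stands in a 14 mm hole, 38 mm deep, at (-45, 0) mm in its x, y, its flange on the top; two router bits up to 137 mm above the bench stand at (20, 0) and (56, 0) mm and are part of the stand.
- cutter: Router bit rising out of the red ring in the plate, 22 mm across and some 35 mm above the plate. Origin on its axis, about at the plate's surface; at (30, 0) mm in the router table's x, y. It rises 4 mm for a turn of the dial. Not to be touched.
- sander: Green and grey palm sander 145 mm high, base 124 mm across, on the other side of the router table from the bit stand. Leave alone. Origin under its middle.
- test_piece: Rebated wood test piece 120 x 60 x 22 mm lying on the router table's far left corner. Leave alone. Origin under its middle.
- push_block: Red push block 220 x 75 mm with wooden handle, 86 mm high, on the bench at the right. Leave alone.
- glue: Yellow glue bottle, 68 mm across, 190 mm high, on the bench. Leave alone.
- spanner: Steel spanner 190 mm long lying along the far edge of the router table, on its right. Leave alone.
- tape: Yellow tape measure 75 x 45 x 65 mm standing on the near right corner of the router table. Leave alone. Origin under its middle.
There are look-alikes about, which are no part of the job. What is shaped like the starter_pin but purple is not meant.

How it is judged:
On the way, in this order (a step that is already met when the one before it is completed fails the run):
1. the lock lever is swung fully to released (value of joint lock_lever above 1.3 rad), for 0.1 s.
2. with the lever released, the dial's white line is turned to the orange flag (value of joint lock_lever above 1.2 rad and horizontal distance between dial_line and flag below 0.003 m), for 0.3 s.
3. the lever is swung fully back to locked (value of joint lock_lever below 0.15 rad), for 0.1 s.
At the end, for the whole second after the job is handed in: The white line's outer end is within 3 mm of the orange flag's point (about 5 degrees), the lock lever is within 0.15 rad of fully locked, and the starter pin stands at rest through its hole in the plate, upright within 0.1 rad, its flange within 3 mm of the plate (horizontal distance between dial_line and flag below 0.003 m and value of joint lock_lever below 0.15 rad and horizontal distance between starter_pin and pin_hole below 0.004 m and z of starter_pin in the frame of pin_hole below 0.003 m and z of pin_foot in the frame of pin_hole below -0.025 m and angle between starter_pin's own z axis and vertical below 0.1 rad and linear speed of starter_pin below 0.02 m/s); the robot touches nothing.
It fails at once if the dial is turned while the lock lever is not released (value of joint lock_lever below 1 rad and (velocity of joint dial above 0.3 rad/s or velocity of joint dial below -0.3 rad/s)).
It fails at once if the cutter is touched (contact force between anything else and cutter above 1 N).
It fails at once if the flag is shifted (distance of flag from where it was at the start of the episode above 0.003 m).
It fails at once if another thing on the bench or the table is disturbed (distance of any of sander, test_piece, push_block, glue, spanner, tape from where it was at the start of the episode above 0.03 m).
It also fails if it takes over 72 s, if anything falls off the work surface, if the arm or the gripper's body presses on something with over 40 N, if the wrist force passes 120 N, or if a joint passes its speed limit or range.

## Working session

There is one attempt and no reset: what is moved stays moved. The work goes in short steps, Python scripts to look and compute and a shell command to move; the robot and the scene stay as the last step left them, time stands still between calls to the robot, and variables do not carry over. Pictures are saved under pics/ and viewed, about 8 in all and at most 12, crops included, and the job is handed in when it is done.

```bash
ls; mkdir -p pics; cat > h.py <<'E'
import numpy as np, cv2
from station import get_obs, cams, workorder
def snap(name, fn, crop=None, scale=1):
    c=cams.get_calibration(name); im,d=cams.camera(name)
    np.savez('pics/'+fn+'.npz',im=im,d=d,**c)
    show(fn,crop,scale)
def show(fn,crop=None,scale=1,out=None):
    im=np.load('pics/'+fn+'.npz')['im']
    if crop: im=im[crop[1]:crop[3],crop[0]:crop[2]]
    im=cv2.resize(im,None,fx=scale,fy=scale,interpolation=cv2.INTER_CUBIC)
    cv2.imwrite('pics/'+(out or fn)+'.png',im[:,:,::-1])
def pt(fn,u,v,z=None):
    "world point of pixel: by depth, or on plane z"
    f=np.load('pics/'+fn+'.npz'); V=np.linalg.inv(f['view'])
    r=np.array([(u-f['cx'])/f['fx'],(v-f['cy'])/f['fy'],1.])
    if z is None: 
        p=r*np.median(f['d'][int(v)-1:int(v)+2,int(u)-1:int(u)+2]); return V[:3,:3]@p+V[:3,3]
    w=V[:3,:3]@r; return V[:3,3]+w*(z-V[2,3])/w[2]
def proj(fn,p):
    f=np.load('pics/'+fn+'.npz'); q=f['view']@np.append(p,1); return f['fx']*q[0]/q[2]+f['cx'],f['fy']*q[1]/q[2]+f['cy']
E
python3 - <<'E'
from h import *
o=get_obs(); print(o['time_s'],o['ee_pos'],o['eef_rot'],o['grip_width'])
snap('scene','s0'); snap('side','d0')
a=cv2.imread('pics/s0.png');b=cv2.imread('pics/d0.png')
for n in('scene','side','wrist'): c=cams.get_calibration(n);print(n,c['fx'],np.linalg.inv(c['view'])[:3].round(3).tolist())
E
```

```text
pics
0.0 [0.15762072 0.52667266 0.2238878 ] [-1.57073391e+00  1.16032511e-03  1.27999732e+00] 0.09376322953451624
scene 444.2384037735938 [[0.033, 0.743, -0.669, 1.544], [0.999, -0.033, 0.012, -0.044], [-0.014, -0.669, -0.743, 1.256]]
side 377.8390781702719 [[0.888, -0.288, 0.357, 0.154], [-0.459, -0.577, 0.676, -0.839], [0.011, -0.764, -0.645, 0.949]]
wrist 283.595436499767 [[0.286, 0.92, 0.268, 0.079], [0.958, -0.275, -0.081, 0.551], [-0.001, 0.28, -0.96, 0.384]]
```

View pics/s0.png

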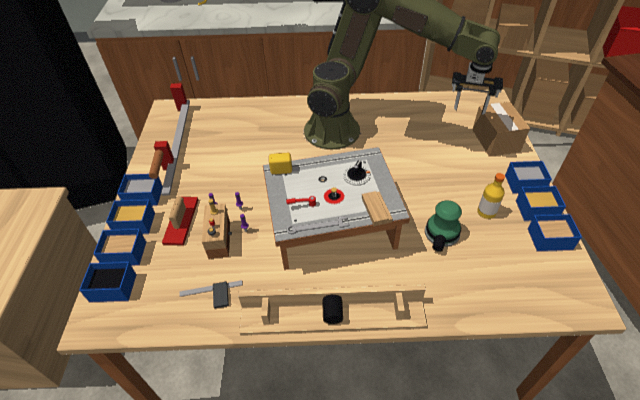

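The scene picture shows the dial at (358,172), the cutter at (334,196), the pin hole at (323,179) and the lever from (313,202) to (290,201). The bit stand is at (215,230) with a pin-like thing at (211,200), and purple look-alikes are at (238,200) and (244,222).

```bash
python3 - <<'E'
from h import *
a=np.load('pics/s0.npz')['im'][140:270,180:420]
b=np.load('pics/d0.npz')['im']
cv2.imwrite('pics/c0.png',cv2.resize(a,None,fx=3.3,fy=3.3,interpolation=cv2.INTER_CUBIC)[:,:,::-1])
for n,u,v in [('cutter',334,196),('hole',323,179),('pivot',312,201),('tip',290,201),('dial',358,172),('pin',211,200),('standtop',222,228)]:
    print(n,pt('s0',u,v).round(3),pt('s0',u,v,.19).round(3))
E
```

```text
cutter [ 0.576 -0.012  0.199] [ 0.567 -0.012  0.19 ]
hole [ 0.479 -0.046  0.181] [ 0.488 -0.046  0.19 ]
pivot [ 0.61  -0.082  0.217] [ 0.586 -0.083  0.19 ]
tip [ 0.615 -0.151  0.226] [ 0.583 -0.154  0.19 ]
dial [0.483 0.072 0.213] [0.46  0.075 0.19 ]
pin [ 0.537 -0.422  0.158] [ 0.567 -0.411  0.19 ]
standtop [ 0.61  -0.388  0.097] [ 0.685 -0.36   0.19 ]
```

View pics/c0.png

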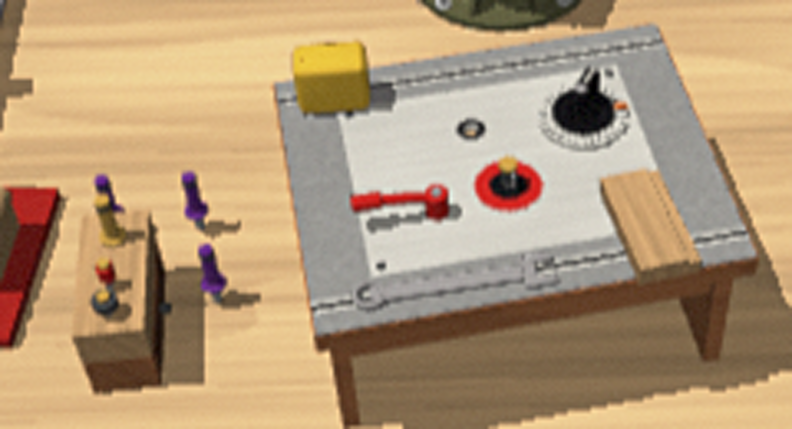

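View pics/d0.png

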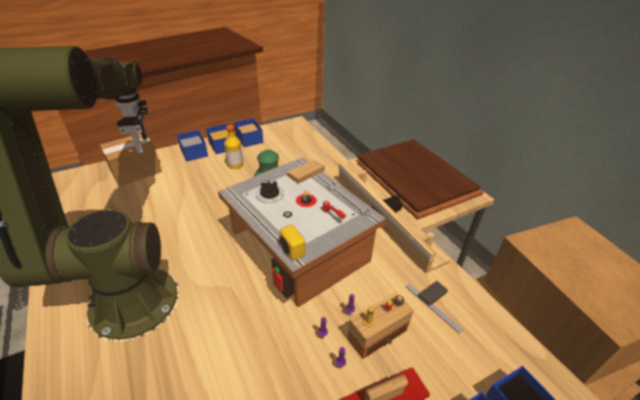

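The brass pin in the stand is at (213,207). It is the only brass one; three purple ones stand on the bench, at (238,200), (244,222) and behind the stand. Next I move over the table for a close look with the wrist camera.

```bash

python3 -m handwheel '[{"fingers":1,"x":0,"y":-0.05,"z":0,"spin":0},{"fingers":1,"x":-0.05,"y":-0.08,"z":-0.04,"spin":0},{"fingers":1,"x":-0.08,"y":-0.11,"z":-0.07,"spin":0},{"fingers":1,"x":-0.11,"y":-0.13,"z":-0.1,"spin":0},{"fingers":1,"x":-0.14,"y":-0.14,"z":-0.13,"spin":0},{"fingers":1,"x":-0.175,"y":-0.14,"z":-0.165,"spin":0},{"fingers":1,"x":-0.21,"y":-0.14,"z":-0.2,"spin":0},{"fingers":1,"x":-0.245,"y":-0.14,"z":-0.23,"spin":0},{"fingers":1,"x":-0.28,"y":-0.14,"z":-0.265,"spin":0},{"fingers":1,"x":-0.315,"y":-0.14,"z":-0.3,"spin":0}]'
python3 -m handwheel '[{"fingers":1,"x":-0.035,"y":0,"z":-0.032,"spin":-8},{"fingers":1,"x":-0.07,"y":0,"z":-0.065,"spin":-16},{"fingers":1,"x":-0.105,"y":0,"z":-0.1,"spin":-17},{"fingers":1,"x":-0.14,"y":0,"z":-0.13,"spin":-17},{"fingers":1,"x":-0.175,"y":0,"z":-0.165,"spin":-17},{"fingers":1,"x":-0.21,"y":0,"z":-0.2,"spin":-17},{"fingers":1,"x":-0.235,"y":0,"z":-0.22,"spin":-17},{"fingers":1,"x":-0.235,"y":0,"z":-0.22,"spin":-17},{"fingers":1,"x":-0.235,"y":0,"z":-0.22,"spin":-17},{"fingers":1,"x":-0.235,"y":0,"z":-0.22,"spin":-17}]'
python3 - <<'E'
from h import *
o=get_obs();print(o['ee_pos'],o['eef_rot'],o['qpos'])
snap('wrist','w0')
E
```

```text
time_s: 1.1
ee_pos: [0.3522, 0.1423, 0.3645]
eef_rot: [-1.571, -0.0, 1.28]
force: [0.2, 0.3, 0.3]
grip_width: 0.0944
time_s: 2.1
ee_pos: [0.4951, -0.1431, 0.3646]
eef_rot: [-1.571, -0.0, 1.577]
force: [0.7, 0.5, 0.0]
grip_width: 0.0937
[ 0.49511526 -0.14307602  0.36457181] [-1.57089685e+00 -7.90333615e-05  1.57740161e+00] [-3.52441628e-01  1.54639279e-01  1.37874028e+00  1.09390992e-04
  1.60814675e+00 -1.92983915e+00]
```

View pics/w0.png

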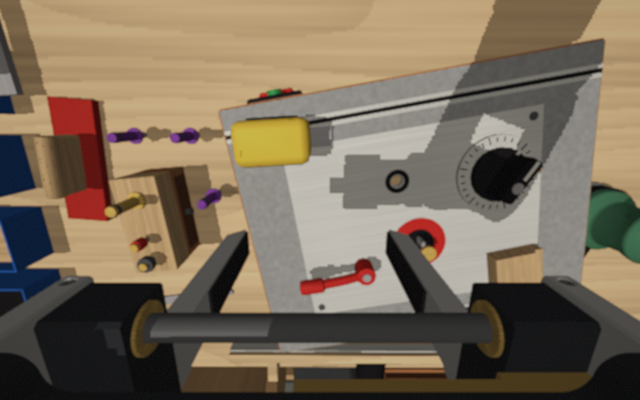

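The wrist view shows the hole at (397,181), the lever hub at (366,272) with its handle at (312,286), the cutter at (425,243), the dial at about (498,175), and the brass pin from (110,212) to (140,197).

```bash
python3 - <<'E'
from h import *
im=np.load('pics/w0.npz')['im']
f=lambda a:cv2.resize(a,(400,400),interpolation=cv2.INTER_CUBIC)
a=im[125:225,450:550].astype(float); a=(255*(a/255)**.5).astype(np.uint8)
b=im[240:310,290:390][:, :]; b=cv2.copyMakeBorder(b,0,30,0,0,cv2.BORDER_CONSTANT)
cv2.imwrite('pics/c1.png',np.hstack([f(a),f(b)])[:,:,::-1])
d=np.load('pics/w0.npz')['d']
for n,u,v,z in [('hole',397,181,.19),('hub top',366,270,.235),('handle',302,287,.222),('handle in',324,283,.222),('dialring',498,174,.196),('pinpost',124,205,.13),('pin top',110,212,.16),('pin fl',140,196,.105)]:
    print(n,pt('w0',u,v).round(4),pt('w0',u,v,z).round(4))
# orange in both
for s in('s0','w0','d0'):
    h=cv2.cvtColor(np.load(f'pics/{s}.npz')['im'],cv2.COLOR_RGB2HSV)
    m=((h[...,0]>5)&(h[...,0]<16)&(h[...,1]>185)&(h[...,2]>70)).astype(np.uint8)
    n,l,st,c=cv2.connectedComponentsWithStats(m)
    for i in range(1,n):
        p=pt(s,*c[i],.199); 
        if st[i][4]>2 and .4<p[0]<.56 and 0<p[1]<.16: print(s,c[i].round(1),st[i][4],p.round(4))
E
```

```text
hole [ 5.261e-01  9.100e-03 -1.000e-04] [ 0.4852 -0.0459  0.19  ]
hub top [ 0.5886 -0.0826  0.2199] [ 0.5799 -0.0856  0.235 ]
handle [ 0.6062 -0.1594  0.2296] [ 0.6112 -0.1598  0.222 ]
handle in [ 0.6031 -0.1332  0.2256] [ 0.6054 -0.1331  0.222 ]
dialring [0.4718 0.0605 0.2113] [0.4747 0.0704 0.196 ]
pinpost [ 0.5338 -0.4169  0.1389] [ 0.5365 -0.4232  0.13  ]
pin top [ 0.5372 -0.4228  0.1599] [ 0.5372 -0.4227  0.16  ]
pin fl [ 0.5297 -0.4137  0.1051] [ 0.5297 -0.4137  0.105 ]
```

View pics/c1.png

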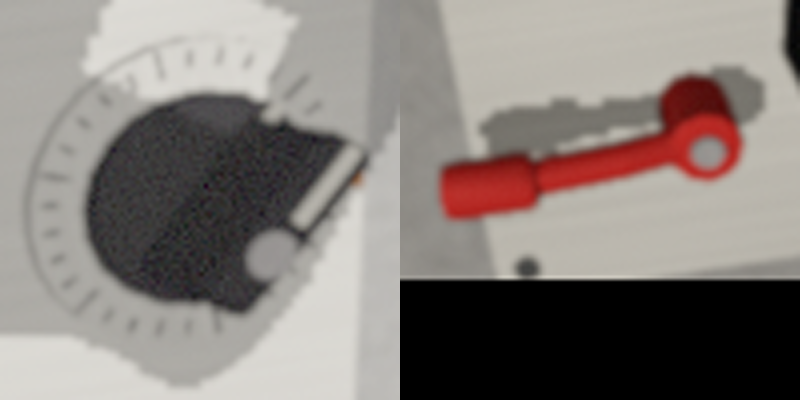

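```bash
python3 - <<'E'
from h import *
f=np.load('pics/w0.npz')
d=f['d']; print(d[272:284:3,360:374:4], )
for u,v in[(367,278),(312,286.7),(517,189)]: print(pt('w0',u,v).round(4))
for z in(.235,.237,.242): print('hub',z,pt('w0',367,278,z).round(4))
print('handle',pt('w0',300.5,287.5,.231).round(4),pt('w0',324,285,.231).round(4))
print('dial top',pt('w0',517,189,.24).round(4),'line end on bar',pt('w0',539,163,.24).round(4), pt('w0',525,180,.24).round(4))
print('flag scene',pt('s0',368.5,171.8,.2).round(4))
# plate front edge & table edges: front-left corners
for u,v in[(221,112),(603,41)]: print('front edge',pt('w0',u,v,.19).round(4))
E
```

```text
[[0.34297413 0.34314942 0.34220013 0.34415796]
 [0.3444156  0.3410955  0.34082556 0.34418628]
 [0.34553647 0.34387785 0.34176794 0.34516934]
 [0.34659362 0.3476331  0.3478405  0.34685087]]
[ 0.598  -0.0812  0.2223]
[ 0.6054 -0.1475  0.23  ]
[0.4819 0.0642 0.2403]
hub 0.235 [ 0.5902 -0.0838  0.235 ]
hub 0.237 [ 0.589  -0.0842  0.237 ]
hub 0.242 [ 0.586  -0.0853  0.242 ]
handle [ 0.606  -0.1611  0.231 ] [ 0.6024 -0.1333  0.231 ]
dial top [0.482  0.0644 0.24  ] line end on bar [0.4549 0.0811 0.24  ] [0.4725 0.0707 0.24  ]
flag scene [0.4706 0.1092 0.2   ]
front edge [ 0.4072 -0.2512  0.19  ]
front edge [0.3328 0.1588 0.19  ]
```

```bash

python3 -m handwheel '[{"fingers":0.1,"x":-0.001,"y":0,"z":-0.011,"spin":8.2},{"fingers":0.1,"x":-0.002,"y":0,"z":-0.022,"spin":16.4},{"fingers":0.1,"x":-0.003,"y":0,"z":-0.033,"spin":24.6},{"fingers":0.1,"x":-0.004,"y":0,"z":-0.044,"spin":32.8},{"fingers":0.1,"x":-0.005,"y":0,"z":-0.055,"spin":41},{"fingers":0.1,"x":-0.006,"y":0,"z":-0.066,"spin":49.2},{"fingers":0.1,"x":-0.007,"y":0,"z":-0.077,"spin":57.4},{"fingers":0.1,"x":-0.008,"y":0,"z":-0.088,"spin":65.6},{"fingers":0.1,"x":-0.008,"y":0,"z":-0.1,"spin":73.8},{"fingers":0.1,"x":-0.008,"y":0,"z":-0.11,"spin":81.5}]'
python3 -m handwheel '[{"fingers":0.1,"x":0,"y":0.02,"z":0,"spin":0},{"fingers":0.1,"x":0,"y":0.05,"z":0,"spin":0},{"fingers":0.1,"x":0,"y":0.08,"z":0,"spin":0},{"fingers":0.1,"x":0,"y":0.08,"z":0,"spin":0},{"fingers":0.1,"x":0,"y":0.08,"z":0,"spin":0},{"fingers":0.1,"x":0,"y":0.08,"z":0,"spin":0},{"fingers":0.1,"x":0,"y":0.08,"z":0,"spin":0},{"fingers":0.1,"x":0,"y":0.08,"z":0,"spin":0},{"fingers":0.1,"x":0,"y":0.08,"z":0,"spin":0},{"fingers":0.1,"x":0,"y":0.08,"z":0,"spin":0}]'
python3 - <<'E'
from h import *
o=get_obs();print(o['ee_pos'],o['eef_rot'],o['qpos'])
snap('wrist','w1')
E
```

```text
time_s: 3.15
ee_pos: [0.6058, -0.1499, 0.365]
eef_rot: [-1.571, -0.001, 0.15]
force: [-0.7, 0.3, 0.2]
grip_width: 0.0516
time_s: 4.15
ee_pos: [0.6054, -0.1513, 0.2846]
eef_rot: [-1.571, -0.0, 0.154]
force: [-0.2, -0.7, -0.5]
grip_width: 0.0514
[ 0.60542056 -0.15133087  0.28460208] [-1.57088725e+00 -1.12455720e-04  1.54193007e-01] [-3.03611138e-01  4.35587225e-01  1.19946911e+00 -3.19235739e-05
  1.50639526e+00 -4.57802088e-01]
```

View pics/w1.png

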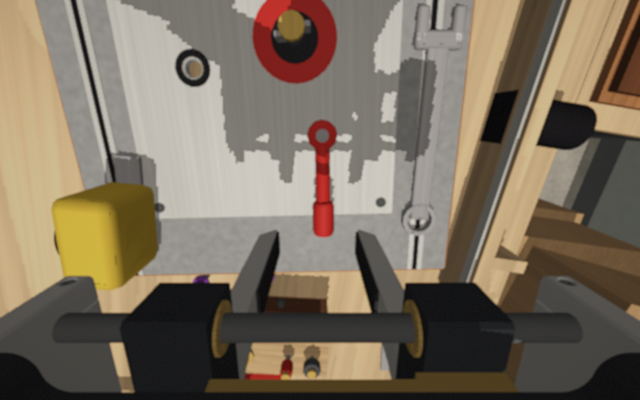

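The lever is lined up between the fingers: hub at (322,134), handle from (322,200) to (323,236). Its middle line matches the jaw centre (column 320).

```bash
python3 - <<'E'
from h import *
for n,u,v,z in [('hub',322,135,.222),('in',322,201,.231),('out',323,236,.225),('hole',193,68,.19)]: print(n,pt('w1',u,v).round(4),pt('w1',u,v,z).round(4))
E
```

```text
hub [ 0.5984 -0.0815  0.2224] [ 0.5984 -0.0815  0.222 ]
in [ 0.6064 -0.132   0.2275] [ 0.6062 -0.131   0.231 ]
out [ 0.6118 -0.1606  0.2303] [ 0.6122 -0.1628  0.225 ]
hole [ 4.058e-01 -2.890e-02 -1.000e-04] [ 0.4856 -0.0464  0.19  ]
```

```bash

python3 -m handwheel '[{"fingers":0.1,"x":0.004,"y":0.02,"z":0,"spin":0},{"fingers":0.1,"x":0.004,"y":0.04,"z":0,"spin":0},{"fingers":0.1,"x":0.004,"y":0.055,"z":0,"spin":0},{"fingers":0.1,"x":0.004,"y":0.0625,"z":0,"spin":0},{"fingers":0.1,"x":0.004,"y":0.0625,"z":0,"spin":0},{"fingers":-1,"x":0.004,"y":0.0625,"z":0,"spin":0},{"fingers":-1,"x":0.004,"y":0.0625,"z":0,"spin":0},{"fingers":-1,"x":0.004,"y":0.0625,"z":0,"spin":0},{"fingers":-1,"x":0.004,"y":0.0625,"z":0,"spin":0},{"fingers":-1,"x":0.004,"y":0.0625,"z":0,"spin":0}]' 12
```

```text
time_s: 5.2
ee_pos: [0.6095, -0.1507, 0.2222]
eef_rot: [-1.571, -0.001, 0.154]
force: [0.8, -1.1, 0.6]
grip_width: 0.0174
```

Gripped (17.4 mm against the 18 mm handle). Now the swing.

```bash

python3 -m handwheel '[{"fingers":-1,"x":-0.0103,"y":0,"z":0.0008,"spin":8.4},{"fingers":-1,"x":-0.0204,"y":0,"z":0.003,"spin":16.8},{"fingers":-1,"x":-0.03,"y":0,"z":0.0067,"spin":25.2},{"fingers":-1,"x":-0.039,"y":0,"z":0.0118,"spin":33.6},{"fingers":-1,"x":-0.0472,"y":0,"z":0.0181,"spin":42},{"fingers":-1,"x":-0.0543,"y":0,"z":0.0256,"spin":50.4},{"fingers":-1,"x":-0.0603,"y":0,"z":0.034,"spin":58.8},{"fingers":-1,"x":-0.065,"y":0,"z":0.0432,"spin":67.2},{"fingers":-1,"x":-0.0683,"y":0,"z":0.053,"spin":75.6},{"fingers":-1,"x":-0.0701,"y":0,"z":0.0631,"spin":84}]'
python3 -m handwheel '[{"fingers":-1,"x":0,"y":0,"z":0,"spin":0},{"fingers":-1,"x":0,"y":0,"z":0,"spin":0},{"fingers":-0.4,"x":0,"y":0,"z":0,"spin":0},{"fingers":-0.3,"x":0,"y":0,"z":0,"spin":0},{"fingers":-0.3,"x":0,"y":-0.01,"z":0,"spin":0},{"fingers":-0.3,"x":0,"y":-0.03,"z":0,"spin":0},{"fingers":-0.3,"x":0,"y":-0.07,"z":0,"spin":0},{"fingers":-0.3,"x":0,"y":-0.11,"z":0,"spin":0},{"fingers":-0.3,"x":0,"y":-0.14,"z":0,"spin":0},{"fingers":-0.3,"x":0,"y":-0.14,"z":0,"spin":0}]'
python3 - <<'E'
from h import *
o=get_obs();print(o['ee_pos'],o['eef_rot'],o['qpos'])
snap('wrist','w2'); snap('scene','s2')
a=np.load('pics/w2.npz')['im'];b=np.load('pics/s2.npz')['im'][140:240,250:410]
cv2.imwrite('pics/c2.png',np.vstack([cv2.resize(a,(480,300)),cv2.resize(b,(480,300),interpolation=cv2.INTER_CUBIC)])[:,:,::-1])
E
```

```text
time_s: 6.2
ee_pos: [0.531, -0.099, 0.2223]
eef_rot: [-1.568, -0.001, -1.318]
force: [13.3, -19.7, -3.1]
grip_width: 0.0175
time_s: 7.2
ee_pos: [0.5309, -0.0991, 0.367]
eef_rot: [-1.564, -0.004, -1.312]
force: [-0.6, -0.0, -0.4]
grip_width: 0.033
[ 0.53089667 -0.09914071  0.36703521] [-1.56436801 -0.00355379 -1.31176374] [-2.52458270e-01  2.08870250e-01  1.30977404e+00  4.76548077e-05
  1.61560328e+00  1.05929635e+00]
```

View pics/c2.png

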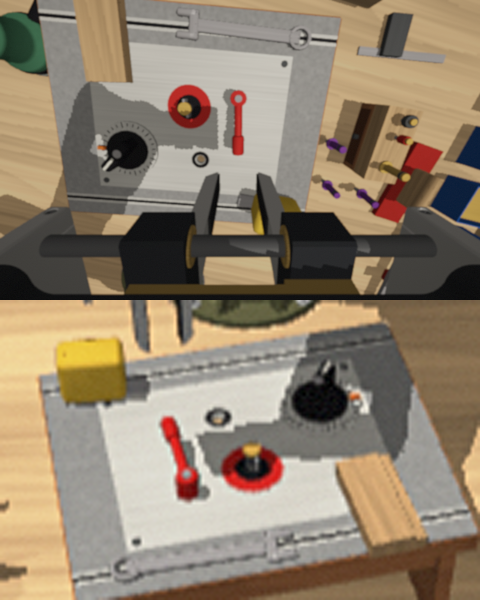

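The lever is fully released (measured arc 1.48 rad). In this view the dial is at about wrist pixel (169,203), with the orange flag at its left. I'll enlarge it.

```bash
python3 - <<'E'
from h import *
im=np.load('pics/w2.npz')['im'][150:250,110:220].astype(float)
im=(255*(im/255)**.6).astype(np.uint8)
cv2.imwrite('pics/c3.png',cv2.resize(im,None,fx=6,fy=6,interpolation=cv2.INTER_CUBIC)[:,:,::-1])
E
```

```text
(no output)
```

View pics/c3.png

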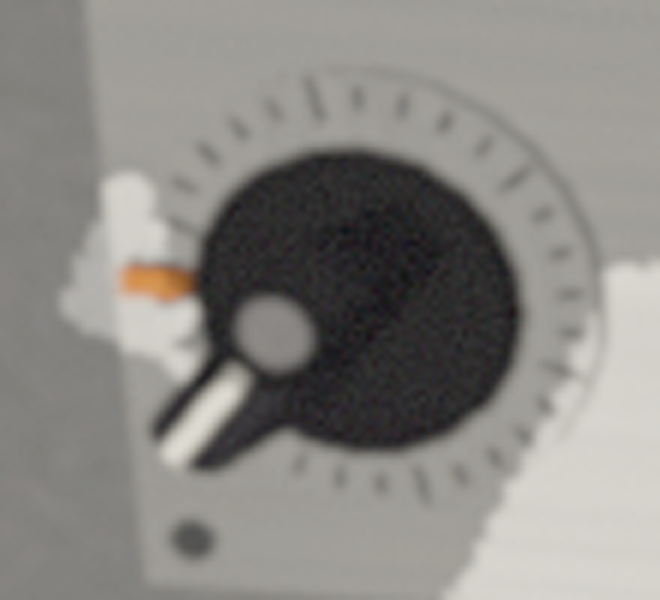

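The flag runs from (122,280) to (195,285) in the crop, the disc centre is near (360,300), the bar-top cap is at (273,333), and the white line on the bar runs from (245,378) to (175,455).

```bash
python3 - <<'E'
from h import *
g=lambda u,v,z:pt('w2',110+u/6-.4,150+v/6-.4,z)
C=g(273,333,.24);D=g(360,300,.204);L0=g(245,378,.24);L1=g(175,455,.24);F0=g(195,285,.201);F1=g(122,280,.201)
for n,p in zip('C D L0 L1 F0 F1'.split(),(C,D,L0,L1,F0,F1)):print(n,p.round(4))
A0=np.array([.482,.0644]); print('w0 cap',A0)
for A in (C[:2],D[:2],(A0+C[:2])/2):
    an=lambda p:np.degrees(np.arctan2(p[1]-A[1],p[0]-A[0]))
    print(A.round(4),'line',an(L0),an(L1),'flag',an(F0),an(F1),'dist',np.hypot(*(L1[:2]-A)),np.hypot(*(F0[:2]-A)),np.hypot(*(F1[:2]-A)))
d=L1-L0;print('line dir',np.degrees(np.arctan2(d[1],d[0])))
d=F1-F0;print('flag dir',np.degrees(np.arctan2(d[1],d[0])))
# flag from scene s2
h=cv2.cvtColor(np.load('pics/s2.npz')['im'],cv2.COLOR_RGB2HSV)
m=((h[...,0]>5)&(h[...,0]<18)&(h[...,1]>120)&(h[...,2]>100)); ys,xs=np.nonzero(m[160:180,360:378]);print(xs+360,ys+160)
E
```

```text
C [0.4813 0.0651 0.24  ]
D [0.4766 0.0671 0.204 ]
L0 [0.4716 0.069  0.24  ]
L1 [0.4537 0.0797 0.24  ]
F0 [0.4701 0.1004 0.201 ]
F1 [0.4675 0.1145 0.201 ]
w0 cap [0.482  0.0644]
[0.4813 0.0651] line 157.93755157976221 152.0989324951863 flag 107.59396008680545 105.66985948666033 dist 0.031209352595271134 0.037015208048873476 0.05125763460798199
[0.4766 0.0671] line 158.3891795591388 151.05366355152668 flag 101.00073779767895 100.90859262706094 dist 0.026137208995051293 0.03395348862555866 0.04827067952414124
[0.4817 0.0648] line 156.85866680810128 151.81415682381285 flag 107.93353273135432 105.93256615425399 dist 0.03168675473317338 0.03746646194463763 0.05170106445088164
line dir 149.1803037824619
flag dir 100.6900704385256
[367 368 366 367 368 369] [171 171 172 172 172 172]
```

Axis (0.4766, 0.0671): the flag distances of 34 and 48 mm and the line end at 26 mm match the given sizes. Line at 150°, flag at 101°, so the turn is about 49.5° clockwise. Now I move above the dial with the jaws at yaw 60°.

```bash

python3 -m handwheel '[{"fingers":0.2,"x":-0.018,"y":0,"z":-0.001,"spin":-8},{"fingers":0.2,"x":-0.036,"y":0,"z":-0.002,"spin":-16},{"fingers":0.2,"x":-0.054,"y":0,"z":-0.003,"spin":-24},{"fingers":0.2,"x":-0.072,"y":0,"z":-0.004,"spin":-32},{"fingers":0.2,"x":-0.09,"y":0,"z":-0.005,"spin":-40},{"fingers":0.2,"x":-0.108,"y":0,"z":-0.006,"spin":-48},{"fingers":0.2,"x":-0.126,"y":0,"z":-0.007,"spin":-56},{"fingers":0.2,"x":-0.144,"y":0,"z":-0.008,"spin":-64},{"fingers":0.2,"x":-0.162,"y":0,"z":-0.009,"spin":-72},{"fingers":0.2,"x":-0.1746,"y":0,"z":-0.0101,"spin":-80}]'
python3 -m handwheel '[{"fingers":0.2,"x":0,"y":0,"z":0,"spin":-8},{"fingers":0.2,"x":0,"y":0,"z":0,"spin":-16},{"fingers":0.2,"x":0,"y":0,"z":0,"spin":-24},{"fingers":0.2,"x":0,"y":0,"z":0,"spin":-32},{"fingers":0.2,"x":0,"y":0,"z":0,"spin":-40},{"fingers":0.2,"x":0,"y":0,"z":0,"spin":-48},{"fingers":0.2,"x":0,"y":0,"z":0,"spin":-55.2},{"fingers":0.2,"x":0,"y":0,"z":0,"spin":-55.2},{"fingers":0.2,"x":0,"y":0,"z":0,"spin":-55.2},{"fingers":0.2,"x":0,"y":0,"z":0,"spin":-55.2}]'
python3 -c "
from h import *
o=get_obs();print(o['ee_pos'],np.degrees(o['eef_rot']),o['qpos'])"
```

```text
time_s: 8.3
ee_pos: [0.4752, 0.068, 0.3608]
eef_rot: [-1.571, 0.002, 0.091]
force: [-0.6, 0.0, -0.7]
grip_width: 0.0563
time_s: 9.3
ee_pos: [0.4758, 0.0671, 0.3616]
eef_rot: [-1.57, 0.0, 1.045]
force: [0.3, 0.3, 0.3]
grip_width: 0.0564
[0.47582538 0.06711365 0.36156921] [-8.99645461e+01  2.36859772e-02  5.98674234e+01] [ 6.38832357e-02  7.32290920e-02  1.47559643e+00  6.07913237e-07
  1.59351131e+00 -9.81000276e-01]
```

```bash

python3 -m handwheel '[{"fingers":0.2,"x":0,"y":0.03,"z":0,"spin":0},{"fingers":0.2,"x":0,"y":0.06,"z":0,"spin":0},{"fingers":0.2,"x":0,"y":0.09,"z":0,"spin":0},{"fingers":0.2,"x":0,"y":0.115,"z":0,"spin":0},{"fingers":0.2,"x":0,"y":0.1316,"z":0,"spin":0},{"fingers":0.2,"x":0,"y":0.1316,"z":0,"spin":0},{"fingers":-1,"x":0,"y":0.1316,"z":0,"spin":0},{"fingers":-1,"x":0,"y":0.1316,"z":0,"spin":0},{"fingers":-1,"x":0,"y":0.1316,"z":0,"spin":0},{"fingers":-1,"x":0,"y":0.1316,"z":0,"spin":0}]' 20
python3 -m handwheel '[{"fingers":-1,"x":0,"y":0,"z":0,"spin":0},{"fingers":-1,"x":0,"y":0,"z":0,"spin":7},{"fingers":-1,"x":0,"y":0,"z":0,"spin":14},{"fingers":-1,"x":0,"y":0,"z":0,"spin":21},{"fingers":-1,"x":0,"y":0,"z":0,"spin":28},{"fingers":-1,"x":0,"y":0,"z":0,"spin":35},{"fingers":-1,"x":0,"y":0,"z":0,"spin":42},{"fingers":-1,"x":0,"y":0,"z":0,"spin":47},{"fingers":-1,"x":0,"y":0,"z":0,"spin":49.5},{"fingers":-1,"x":0,"y":0,"z":0,"spin":49.5}]'
python3 - <<'E'
from h import *
o=get_obs();print(o['ee_pos'],o['eef_rot'],o['qpos'],o['force'],o['moment'])
snap('wrist','w3')
E
```

```text
time_s: 10.3
ee_pos: [0.4761, 0.0671, 0.2309]
eef_rot: [-1.572, -0.001, 1.048]
force: [-0.6, -0.0, -0.4]
grip_width: 0.028
time_s: 11.3
ee_pos: [0.4752, 0.0667, 0.2305]
eef_rot: [-1.571, 0.002, 0.182]
force: [-8.0, -2.8, 5.6]
grip_width: 0.0159
[0.47519158 0.06671153 0.23053207] [-1.57136256  0.00209899  0.18211028] [ 6.35556716e-02  1.38912571e-01  1.70275627e+00 -8.40718310e-04
  1.30194118e+00 -1.18331063e-01] [-7.99029908 -2.8155653   5.56395233] [-0.49057395  1.63543584  0.09458483]
```

```bash

python3 -m handwheel '[{"fingers":-1,"x":0,"y":0,"z":0,"spin":0},{"fingers":-0.3,"x":0,"y":0,"z":0,"spin":0},{"fingers":-0.1,"x":0,"y":0,"z":0,"spin":0},{"fingers":-0.1,"x":0,"y":0,"z":0,"spin":0},{"fingers":-0.1,"x":0,"y":-0.02,"z":0,"spin":0},{"fingers":-0.1,"x":0,"y":-0.05,"z":0,"spin":0},{"fingers":-0.1,"x":0,"y":-0.08,"z":-0.04,"spin":0},{"fingers":-0.1,"x":0,"y":-0.1,"z":-0.08,"spin":0},{"fingers":-0.1,"x":0,"y":-0.1,"z":-0.08,"spin":0},{"fingers":-0.1,"x":0,"y":-0.1,"z":-0.08,"spin":0}]'
python3 - <<'E'
from h import *
o=get_obs();print(o['ee_pos'],o['eef_rot'],o['qpos'])
snap('wrist','w4')
u,v=map(int,proj('w4',[.4766,.0671,.204]));print(u,v)
x0,y0=max(0,u-60),max(0,v-50);x0=min(x0,520);print(x0,y0)
im=np.load('pics/w4.npz')['im'][y0:y0+100,x0:x0+120].astype(float)
im=(255*(im/255)**.6).astype(np.uint8)
cv2.imwrite('pics/c4.png',cv2.resize(im,None,fx=6,fy=6,interpolation=cv2.INTER_CUBIC)[:,:,::-1])
E
```

```text
time_s: 12.35
ee_pos: [0.4906, -0.0119, 0.3301]
eef_rot: [-1.571, -0.0, 0.182]
force: [-0.5, -0.1, -0.3]
grip_width: 0.0424
[ 0.4906006  -0.0118993   0.33014424] [-1.57064861e+00 -4.83591049e-05  1.82375108e-01] [-9.89794858e-02  1.04411425e-01  1.51210663e+00  1.55494586e-04
  1.52506915e+00 -2.81361705e-01]
317 120
257 70
```

View pics/c4.png

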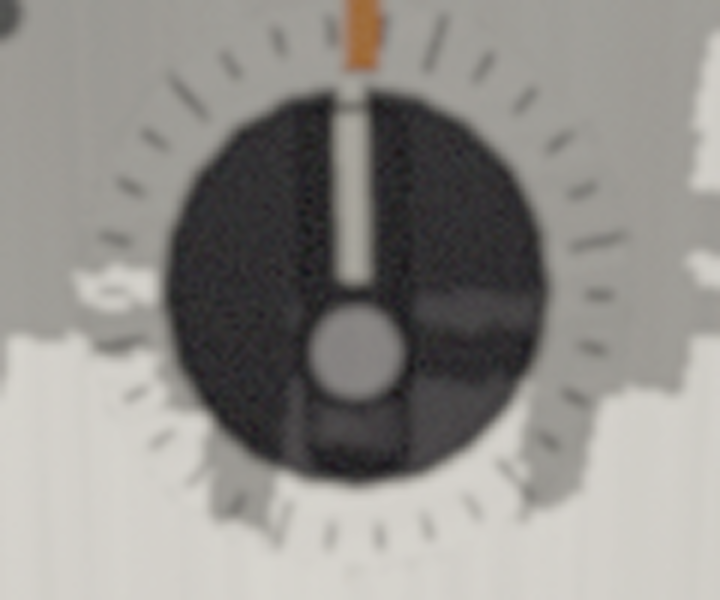

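The line end is at (352,92) and the flag at (363,70). They are close, but the line is slightly short; quantifying.

```bash
python3 - <<'E'
from h import *
g=lambda u,v,z:pt('w4',257+u/6-.4,70+v/6-.4,z)[:2]
D=(g(168,285,.204)+g(546,285,.204))/2
an=lambda a,b:np.degrees(np.arctan2(*(b-a)[::-1]))
L0,L1=g(355,285,.24),g(351,110,.24); E=g(352,92,.204);F0,F1=g(362,70,.201),g(363,5,.201)
print('D',D,'diam',g(546,285,.204)-g(168,285,.204));print('linedir',an(L0,L1),'E',an(D,E),np.hypot(*(E-D)),'flag',an(D,F0),an(D,F1),an(F0,F1),np.hypot(*(F0-D)))
A=np.array([.4766,.0671]);print(an(A,E),an(A,F0),an(A,F1))
E
```

```text
D [0.47450872 0.07000818] diam [0.06003038 0.01108936]
linedir 101.7629217593379 E 101.9629190792814 0.02901937814500594 flag 99.04352519067979 99.14898947640013 99.51342445056876 0.03256503201310231
104.52117765610265 101.61802585501991 101.17951928972641
```

About 2.7° short (1.6 mm). That is inside tolerance, but I'll regrip and add 2.7°.

```bash

python3 -m handwheel '[{"fingers":-0.2,"x":0,"y":0.01,"z":0.04,"spin":0},{"fingers":-0.2,"x":0,"y":0.03,"z":0.08,"spin":0},{"fingers":-0.2,"x":0,"y":0.07,"z":0.081,"spin":0},{"fingers":-0.2,"x":0,"y":0.1,"z":0.081,"spin":0},{"fingers":-0.2,"x":0,"y":0.1,"z":0.081,"spin":0},{"fingers":-1,"x":0,"y":0.1,"z":0.081,"spin":0},{"fingers":-1,"x":0,"y":0.1,"z":0.081,"spin":0},{"fingers":-1,"x":0,"y":0.1,"z":0.081,"spin":0},{"fingers":-1,"x":0,"y":0.1,"z":0.081,"spin":0},{"fingers":-1,"x":0,"y":0.1,"z":0.081,"spin":0}]' 25
python3 -m handwheel '[{"fingers":-1,"x":0,"y":0,"z":0,"spin":0},{"fingers":-1,"x":0,"y":0,"z":0,"spin":0},{"fingers":-1,"x":0,"y":0,"z":0,"spin":1},{"fingers":-1,"x":0,"y":0,"z":0,"spin":2},{"fingers":-1,"x":0,"y":0,"z":0,"spin":2.7},{"fingers":-1,"x":0,"y":0,"z":0,"spin":2.7},{"fingers":-1,"x":0,"y":0,"z":0,"spin":2.7},{"fingers":-1,"x":0,"y":0,"z":0,"spin":2.7},{"fingers":-1,"x":0,"y":0,"z":0,"spin":2.7},{"fingers":-1,"x":0,"y":0,"z":0,"spin":2.7}]'
python3 -m handwheel '[{"fingers":-0.3,"x":0,"y":0,"z":0,"spin":0},{"fingers":-0.3,"x":0,"y":0,"z":0,"spin":0},{"fingers":-0.3,"x":0,"y":0,"z":0,"spin":0},{"fingers":-0.3,"x":0,"y":0,"z":0,"spin":0},{"fingers":-0.3,"x":0,"y":-0.02,"z":0,"spin":0},{"fingers":-0.3,"x":0,"y":-0.05,"z":0,"spin":0},{"fingers":-0.3,"x":0,"y":-0.08,"z":-0.04,"spin":0},{"fingers":-0.3,"x":0,"y":-0.1,"z":-0.08,"spin":0},{"fingers":-0.3,"x":0,"y":-0.1,"z":-0.08,"spin":0},{"fingers":-0.3,"x":0,"y":-0.1,"z":-0.08,"spin":0}]'
python3 - <<'E'
from h import *
o=get_obs();print(o['ee_pos'],o['eef_rot'],o['qpos'])
snap('wrist','w5')
u,v=map(int,proj('w5',[.4766,.0671,.204]));print(u,v)
x0,y0=257,70
f=np.load('pics/w5.npz')['im']
im=f[y0:y0+100,x0:x0+120].astype(float)
im=(255*(im/255)**.6).astype(np.uint8)
a=cv2.resize(im,None,fx=4,fy=4,interpolation=cv2.INTER_CUBIC)
b=cv2.resize(f[150:400,0:640],(480,188))
cv2.imwrite('pics/c5.png',np.vstack([a,b])[:,:,::-1])
E
```

```text
time_s: 13.4
ee_pos: [0.475, 0.068, 0.2318]
eef_rot: [-1.571, 0.001, 0.184]
force: [-13.4, -0.8, 10.9]
grip_width: 0.0153
time_s: 14.4
ee_pos: [0.475, 0.068, 0.2317]
eef_rot: [-1.571, 0.001, 0.137]
force: [-12.4, -1.0, 10.4]
grip_width: 0.0158
time_s: 15.4
ee_pos: [0.4867, -0.0115, 0.3302]
eef_rot: [-1.571, -0.0, 0.135]
force: [0.5, 0.8, -0.1]
grip_width: 0.0333
[ 0.48667938 -0.01154505  0.33019443] [-1.57064692e+00 -7.97271409e-05  1.35128029e-01] [-9.90559321e-02  9.51663789e-02  1.52211661e+00  1.64004263e-04
  1.52426678e+00 -2.34191592e-01]
317 121
```

View pics/c5.png

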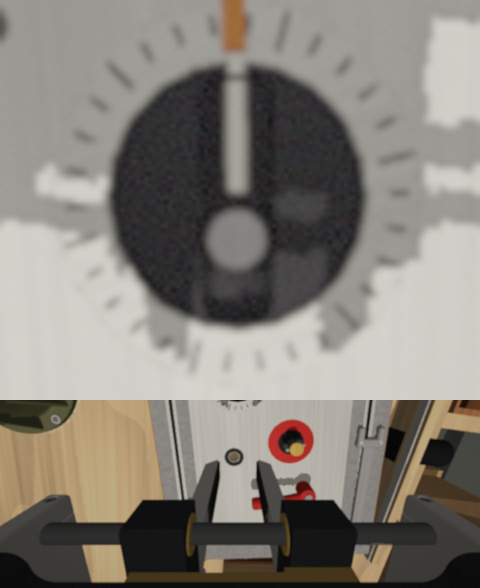

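The line now points squarely at the flag: line end (236,70), flag (234,50). On to the lever.

```bash

python3 -m handwheel '[{"fingers":0,"x":0.003,"y":0,"z":-0.009,"spin":8.4},{"fingers":0,"x":0.006,"y":0,"z":-0.018,"spin":16.8},{"fingers":0,"x":0.009,"y":0,"z":-0.027,"spin":25},{"fingers":0,"x":0.012,"y":0,"z":-0.036,"spin":33},{"fingers":0,"x":0.016,"y":0,"z":-0.045,"spin":41},{"fingers":0,"x":0.019,"y":0,"z":-0.055,"spin":50},{"fingers":0,"x":0.022,"y":0,"z":-0.064,"spin":58},{"fingers":0,"x":0.025,"y":0,"z":-0.073,"spin":66},{"fingers":0,"x":0.028,"y":0,"z":-0.082,"spin":74.5},{"fingers":0,"x":0.0321,"y":0,"z":-0.0927,"spin":83}]'
python3 -m handwheel '[{"fingers":0,"x":0,"y":0,"z":0,"spin":0},{"fingers":0,"x":0,"y":0,"z":0,"spin":0},{"fingers":0,"x":0,"y":0.01,"z":0,"spin":0},{"fingers":0,"x":0,"y":0.04,"z":0,"spin":0},{"fingers":0,"x":0,"y":0.07,"z":0,"spin":0},{"fingers":0,"x":0,"y":0.095,"z":0,"spin":0},{"fingers":0,"x":0,"y":0.108,"z":0,"spin":0},{"fingers":0,"x":0,"y":0.108,"z":0,"spin":0},{"fingers":-1,"x":0,"y":0.108,"z":0,"spin":0},{"fingers":-1,"x":0,"y":0.108,"z":0,"spin":0}]' 12
python3 -m handwheel '[{"fingers":-1,"x":0,"y":0,"z":0,"spin":0},{"fingers":-1,"x":0,"y":0,"z":0,"spin":0},{"fingers":-1,"x":0,"y":0,"z":0,"spin":0},{"fingers":-1,"x":0,"y":0,"z":0,"spin":0},{"fingers":-1,"x":0,"y":0,"z":0,"spin":0},{"fingers":-1,"x":0,"y":0,"z":0,"spin":0},{"fingers":-1,"x":0,"y":0,"z":0,"spin":0},{"fingers":-1,"x":0,"y":0,"z":0,"spin":0},{"fingers":-1,"x":0,"y":0,"z":0,"spin":0},{"fingers":-1,"x":0,"y":0,"z":0,"spin":0}]'
```

```text
time_s: 16.45
ee_pos: [0.5312, -0.0975, 0.3295]
eef_rot: [-1.572, 0.001, -1.316]
force: [0.4, 0.8, 0.2]
grip_width: 0.0472
time_s: 17.45
ee_pos: [0.5315, -0.0986, 0.2237]
eef_rot: [-1.569, -0.001, -1.311]
force: [0.2, 0.3, 0.3]
grip_width: 0.0343
time_s: 18.45
ee_pos: [0.5315, -0.0993, 0.223]
eef_rot: [-1.57, -0.002, -1.312]
force: [1.9, -4.9, 1.2]
grip_width: 0.0178
```

```bash

python3 -m handwheel '[{"fingers":-1,"x":0.0103,"y":0,"z":0.0008,"spin":-8.4},{"fingers":-1,"x":0.0204,"y":0,"z":0.003,"spin":-16.8},{"fingers":-1,"x":0.03,"y":0,"z":0.0067,"spin":-25.2},{"fingers":-1,"x":0.039,"y":0,"z":0.0118,"spin":-33.6},{"fingers":-1,"x":0.0472,"y":0,"z":0.0181,"spin":-42},{"fingers":-1,"x":0.0543,"y":0,"z":0.0256,"spin":-50.4},{"fingers":-1,"x":0.0603,"y":0,"z":0.034,"spin":-58.8},{"fingers":-1,"x":0.065,"y":0,"z":0.0432,"spin":-67.2},{"fingers":-1,"x":0.0683,"y":0,"z":0.053,"spin":-75.6},{"fingers":-1,"x":0.0701,"y":0,"z":0.0631,"spin":-84}]'
python3 -m handwheel '[{"fingers":-1,"x":0.002,"y":0,"z":0,"spin":-1},{"fingers":-1,"x":0.003,"y":0,"z":0,"spin":-2},{"fingers":-1,"x":0.003,"y":0,"z":0,"spin":-2},{"fingers":-0.2,"x":0.002,"y":0,"z":0,"spin":-2},{"fingers":-0.1,"x":0.002,"y":0,"z":0,"spin":-2},{"fingers":-0.1,"x":0.002,"y":0,"z":0,"spin":-2},{"fingers":-0.1,"x":0.002,"y":-0.02,"z":0,"spin":-2},{"fingers":-0.1,"x":0.002,"y":-0.06,"z":0,"spin":-2},{"fingers":-0.1,"x":0.002,"y":-0.1,"z":0,"spin":-2},{"fingers":-0.1,"x":0.002,"y":-0.1,"z":0,"spin":-2}]'
python3 - <<'E'
from h import *
o=get_obs();print(o['ee_pos'],o['eef_rot'],o['qpos'])
snap('wrist','w6');snap('scene','s6')
a=np.load('pics/w6.npz')['im'];b=np.load('pics/s6.npz')['im'][140:270,170:410]
cv2.imwrite('pics/c6.png',np.vstack([cv2.resize(a,(480,300)),cv2.resize(b,(480,260),interpolation=cv2.INTER_CUBIC)])[:,:,::-1])
E
```

```text
time_s: 19.45
ee_pos: [0.6102, -0.1506, 0.223]
eef_rot: [-1.571, 0.0, 0.16]
force: [-4.2, 1.1, 4.3]
grip_width: 0.0177
time_s: 20.45
ee_pos: [0.6131, -0.15, 0.3284]
eef_rot: [-1.575, -0.008, 0.189]
force: [0.4, 0.1, 0.4]
grip_width: 0.0422
[ 0.61307295 -0.15004734  0.32841853] [-1.5750232  -0.00814834  0.18927889] [-2.98080592e-01  4.36041945e-01  1.10075568e+00  8.10337201e-05
  1.59561598e+00 -4.87339875e-01]
```

View pics/c6.png

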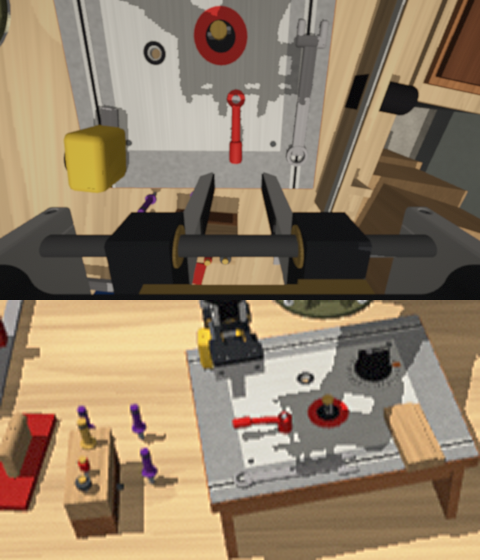

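The lever is back at locked, its arm upright in a view with tool yaw 0.19 and table yaw 0.18. The dial is unchanged. I have used 11 views, so I'll measure the pin numerically from wrist depth. Moving near the stand.

```bash

python3 -m handwheel '[{"fingers":0.5,"x":-0.02,"y":0,"z":-0.03,"spin":0},{"fingers":0.5,"x":-0.05,"y":0,"z":-0.07,"spin":0},{"fingers":0.5,"x":-0.075,"y":0,"z":-0.11,"spin":0},{"fingers":0.5,"x":-0.1,"y":0,"z":-0.145,"spin":0},{"fingers":0.5,"x":-0.11,"y":0,"z":-0.162,"spin":0},{"fingers":0.5,"x":-0.11,"y":0,"z":-0.162,"spin":0},{"fingers":0.5,"x":-0.11,"y":0,"z":-0.162,"spin":0},{"fingers":0.5,"x":-0.11,"y":0,"z":-0.162,"spin":0},{"fingers":0.5,"x":-0.11,"y":0,"z":-0.162,"spin":0},{"fingers":0.5,"x":-0.11,"y":0,"z":-0.162,"spin":0}]'
cat > pin.py <<'E'
from h import *
def cloud(fn):
    f=np.load('pics/'+fn+'.npz'); d=f['d'];v,u=np.nonzero(d>0); z=d[v,u]
    P=np.c_[(u-f['cx'])/f['fx']*z,(v-f['cy'])/f['fy']*z,z]; V=np.linalg.inv(f['view'])
    return P@V[:3,:3].T+V[:3,3], f['im'][v,u]
E
python3 - <<'E'
from pin import *
o=get_obs();print(o['ee_pos'],o['eef_rot'],o['qpos'],o['grip_width'])
snap('wrist','w7')
for s in('w7','w0'):
    P,c=cloud(s); hsv=cv2.cvtColor(c[None],cv2.COLOR_RGB2HSV)[0]
    near=(abs(P[:,0]-.535)<.045)&(abs(P[:,1]+.42)<.045)
    for lo,hi in((.098,.102),(.104,.110),(.112,.13),(.13,.152),(.155,.165)):
        m=near&(P[:,2]>lo)&(P[:,2]<hi)
        if m.sum(): print(s,lo,m.sum(),P[m].mean(0).round(4),P[m].min(0).round(4),P[m].max(0).round(4),np.median(hsv[m],0))
E
```

```text
time_s: 21.55
ee_pos: [0.5348, -0.3289, 0.3223]
eef_rot: [-1.571, 0.0, 0.19]
force: [0.3, -0.2, 0.2]
grip_width: 0.0707
[ 0.53484242 -0.32889986  0.3222881 ] [-1.57071217e+00  4.55129528e-05  1.90344966e-01] [-6.09672683e-01  4.34610192e-01  1.11640569e+00  2.59868678e-05
  1.59066885e+00 -8.00017132e-01] 0.07071977929911498
w7 0.098 1937 [ 0.5413 -0.418   0.1   ] [ 0.4988 -0.4601  0.098 ] [ 0.5799 -0.3834  0.102 ] [ 17. 104. 179.]
w7 0.104 133 [ 0.536  -0.418   0.1054] [ 0.5233 -0.4326  0.104 ] [ 0.5497 -0.4088  0.1099] [ 21. 148. 161.]
w7 0.112 69 [ 0.5361 -0.4169  0.1214] [ 0.5288 -0.4234  0.1123] [ 0.5442 -0.4142  0.1299] [ 20. 161.  82.]
w7 0.13 81 [ 0.5365 -0.4166  0.1416] [ 0.5287 -0.4215  0.13  ] [ 0.5445 -0.414   0.152 ] [ 19. 155.  81.]
w7 0.155 121 [ 0.5365 -0.4213  0.1595] [ 0.5292 -0.4305  0.1555] [ 0.5438 -0.4149  0.1614] [ 21. 145. 187.]
w0 0.098 1788 [ 0.5394 -0.4199  0.0999] [ 0.4994 -0.4618  0.098 ] [ 0.58   -0.3853  0.1019] [ 17. 103. 181.]
w0 0.104 127 [ 0.5352 -0.4194  0.1053] [ 0.5231 -0.4361  0.104 ] [ 0.5493 -0.4098  0.1099] [ 20. 152. 166.]
w0 0.112 92 [ 0.5343 -0.4182  0.1214] [ 0.5289 -0.427   0.1121] [ 0.5428 -0.415   0.1298] [ 20. 160.  79.]
w0 0.13 118 [ 0.5342 -0.4179  0.1415] [ 0.5286 -0.4248  0.1304] [ 0.5429 -0.4145  0.152 ] [ 19. 152.  77.]
w0 0.155 119 [ 0.5361 -0.422   0.1591] [ 0.5288 -0.4311  0.1551] [ 0.5436 -0.4154  0.1617] [ 21. 149. 180.]
```

The pin axis is at (0.5365, -0.4225), brass hue, flange and top heights 105 and 160 mm, 16 mm across: all as described. Grasping.

```bash

python3 -m handwheel '[{"fingers":0.2,"x":-0.008,"y":0.01,"z":-0.046,"spin":0},{"fingers":0.1,"x":-0.016,"y":0.03,"z":-0.0922,"spin":0},{"fingers":0.1,"x":-0.016,"y":0.06,"z":-0.0922,"spin":0},{"fingers":0.1,"x":-0.016,"y":0.09,"z":-0.0922,"spin":0},{"fingers":0.1,"x":-0.016,"y":0.12,"z":-0.0922,"spin":0},{"fingers":0.1,"x":-0.016,"y":0.15,"z":-0.0922,"spin":0},{"fingers":0.1,"x":-0.016,"y":0.175,"z":-0.0922,"spin":0},{"fingers":0.1,"x":-0.016,"y":0.187,"z":-0.0922,"spin":0},{"fingers":0.1,"x":-0.016,"y":0.187,"z":-0.0922,"spin":0},{"fingers":0.1,"x":-0.016,"y":0.187,"z":-0.0922,"spin":0}]' 25
python3 -m handwheel '[{"fingers":-1,"x":0,"y":0,"z":0,"spin":0},{"fingers":-1,"x":0,"y":0,"z":0,"spin":0},{"fingers":-1,"x":0,"y":0,"z":0,"spin":0},{"fingers":-1,"x":0,"y":0,"z":0,"spin":0},{"fingers":-1,"x":0,"y":0,"z":0,"spin":0},{"fingers":-1,"x":0,"y":0,"z":0,"spin":0},{"fingers":-1,"x":0,"y":0,"z":0,"spin":0},{"fingers":-1,"x":0,"y":0,"z":0,"spin":0},{"fingers":-1,"x":0,"y":0,"z":0,"spin":0},{"fingers":-1,"x":0,"y":0,"z":0,"spin":0}]'
```

```text
time_s: 22.6
ee_pos: [0.5365, -0.4235, 0.1367]
eef_rot: [-1.572, -0.001, 0.189]
force: [-0.6, -0.2, -0.2]
grip_width: 0.0515
time_s: 23.6
ee_pos: [0.5361, -0.4233, 0.1355]
eef_rot: [-1.571, -0.0, 0.189]
force: [0.6, 0.4, 1.8]
grip_width: 0.0155
```

```bash

python3 -m handwheel '[{"fingers":-1,"x":0,"y":-0.02,"z":0,"spin":0},{"fingers":-1,"x":0,"y":-0.05,"z":0,"spin":0},{"fingers":-1,"x":0,"y":-0.08,"z":0,"spin":0},{"fingers":-1,"x":0,"y":-0.11,"z":0,"spin":0},{"fingers":-1,"x":0,"y":-0.14,"z":0,"spin":0},{"fingers":-1,"x":0,"y":-0.17,"z":0,"spin":0},{"fingers":-1,"x":0,"y":-0.2,"z":0,"spin":0},{"fingers":-1,"x":0,"y":-0.205,"z":0,"spin":0},{"fingers":-1,"x":0,"y":-0.205,"z":0,"spin":0},{"fingers":-1,"x":0,"y":-0.205,"z":0,"spin":0}]'
python3 - <<'E'
from h import *
o=get_obs();print(o['ee_pos'],o['eef_rot'],o['grip_width'])
for s in('w0','w1','w2','w4','w5','w6'):
    im=np.load(f'pics/{s}.npz')['im']; u,v=proj(s,[.4855,-.046,.19]); r=28
    x0,y0=int(u)-r,int(v)-r
    if x0<0 or y0<0: print(s,u,v);continue
    g=im[y0:y0+2*r,x0:x0+2*r].max(2); m=(g<70).astype(np.uint8)
    cs,_=cv2.findContours(m,cv2.RETR_EXTERNAL,cv2.CHAIN_APPROX_NONE)
    cs=[c for c in cs if len(c)>=12]
    if not cs: print(s,'none');continue
    c=min(cs,key=lambda c:np.hypot(*(c.reshape(-1,2).mean(0)-r)))
    e=cv2.fitEllipse(c); p=pt(s,e[0][0]+x0,e[0][1]+y0,.19); f=np.load(f'pics/{s}.npz')
    h=(np.linalg.inv(f['view'])[2,3]-.19); print(s,np.round(e[0],1),np.array(e[1])/f['fx']*h*1.03,p.round(4))
E
```

```text
time_s: 24.6
ee_pos: [0.5359, -0.4231, 0.3379]
eef_rot: [-1.568, 0.002, 0.189]
force: [-0.2, -0.4, -2.6]
grip_width: 0.0159
[ 0.53592114 -0.42313767  0.33791626] [-1.56832711  0.00192555  0.18914399] 0.01586482372745018
w0 [28.9 27.9] [0.02578487 0.02812331] [ 0.4851 -0.0461  0.19  ]
w1 [28.3 28.2] [0.02875561 0.03368082] [ 0.485  -0.0459  0.19  ]
w2 [28.8 28.5] [0.02248921 0.02468536] [ 0.4851 -0.0462  0.19  ]
w4 [27.8 28.2] [0.02191737 0.02413705] [ 0.4852 -0.0462  0.19  ]
w5 [28.6 28.4] [0.02210045 0.02395416] [ 0.4852 -0.0462  0.19  ]
w6 [27.6 28.3] [0.0279962  0.03273797] [ 0.485  -0.0462  0.19  ]
```

```bash

python3 -m handwheel '[{"fingers":-1,"x":0.001,"y":0,"z":0.02,"spin":0},{"fingers":-1,"x":0.003,"y":0,"z":0.06,"spin":0},{"fingers":-1,"x":0.006,"y":0,"z":0.105,"spin":0},{"fingers":-1,"x":0.009,"y":0,"z":0.15,"spin":0},{"fingers":-1,"x":0.012,"y":0,"z":0.195,"spin":0},{"fingers":-1,"x":0.015,"y":0,"z":0.24,"spin":0},{"fingers":-1,"x":0.018,"y":0,"z":0.285,"spin":0},{"fingers":-1,"x":0.02,"y":0,"z":0.33,"spin":0},{"fingers":-1,"x":0.0208,"y":0,"z":0.365,"spin":0},{"fingers":-1,"x":0.0208,"y":0,"z":0.379,"spin":0}]'
python3 -m handwheel '[{"fingers":-1,"x":0,"y":0.01,"z":0,"spin":0},{"fingers":-1,"x":0,"y":0.03,"z":0,"spin":0},{"fingers":-1,"x":0,"y":0.045,"z":0,"spin":0},{"fingers":-1,"x":0,"y":0.05,"z":0,"spin":0},{"fingers":-1,"x":0,"y":0.05,"z":0,"spin":0},{"fingers":-1,"x":0,"y":0.05,"z":0,"spin":0},{"fingers":-1,"x":0,"y":0.05,"z":0,"spin":0},{"fingers":-1,"x":0,"y":0.05,"z":0,"spin":0},{"fingers":-1,"x":0,"y":0.05,"z":0,"spin":0},{"fingers":-1,"x":0,"y":0.05,"z":0,"spin":0}]'
python3 - <<'E'
from pin import *
o=get_obs();e=o['ee_pos'];y=o['eef_rot'][2];print(e,o['eef_rot'],o['grip_width'],o['force'])
snap('wrist','w8');snap('side','d8')
X=np.array([np.cos(y),np.sin(y),0]);Z=np.array([-np.sin(y),np.cos(y),0])
for s in('w8','d8'):
    P,c=cloud(s);q=P-e;a=q@X;b=q@Z
    near=(abs(a)<.03)&(abs(b)<.03)
    for lo,hi in((-.07,-.06),(-.06,-.05),(-.05,-.037),(-.036,-.029),(-.029,-.02),(.015,.03)):
        m=near&(q[:,2]>lo)&(q[:,2]<hi)
        if m.sum(): print(s,lo,m.sum(),'x',a[m].min().round(4),a[m].max().round(4),'z',b[m].min().round(4),b[m].max().round(4),'h',q[m,2].min().round(4),q[m,2].max().round(4))
im=np.load('pics/w8.npz')['im'];u,v=map(int,proj('w8',e-[0,0,.03]));print(u,v)
b=np.load('pics/d8.npz')['im'];uu,vv=map(int,proj('d8',e-[0,0,.04]))
cv2.imwrite('pics/c8.png',np.hstack([cv2.resize(im[v-100:v+60,u-80:u+80],(400,400)),cv2.resize(b[vv-50:vv+50,uu-50:uu+50],(400,400),interpolation=cv2.INTER_CUBIC)])[:,:,::-1])
E
```

```text
time_s: 25.6
ee_pos: [0.4844, -0.0447, 0.3391]
eef_rot: [-1.57, 0.002, 0.191]
force: [0.1, -0.9, -2.0]
grip_width: 0.0155
time_s: 26.6
ee_pos: [0.4853, -0.0471, 0.2905]
eef_rot: [-1.571, -0.0, 0.189]
force: [0.7, -0.8, -1.5]
grip_width: 0.016
[ 0.48527446 -0.04710068  0.29049262] [-1.57091558e+00 -2.71461986e-04  1.89204868e-01] 0.016006486124131386 [ 0.69310278 -0.83703989 -1.51079757]
w8 -0.07 1 x 0.0008 0.0008 z 0.0052 0.0052 h -0.0601 -0.0601
w8 -0.06 2 x -0.0009 -0.0001 z 0.0054 0.0057 h -0.0596 -0.0587
w8 -0.036 351 x -0.0132 0.0124 z 0.0009 0.0141 h -0.0354 -0.029
w8 -0.029 99 x -0.0097 0.007 z 0.002 0.0084 h -0.0286 -0.0201
w8 0.015 1465 x -0.0204 0.0196 z -0.0077 0.0114 h 0.015 0.0299
d8 -0.07 1 x -0.0008 -0.0008 z -0.0066 -0.0066 h -0.0601 -0.0601
d8 -0.06 11 x -0.0039 0.0038 z -0.0071 0.0004 h -0.0597 -0.05
d8 -0.05 7 x -0.0045 0.004 z -0.0077 -0.0011 h -0.0489 -0.0422
d8 -0.036 32 x -0.0135 0.0131 z -0.0146 0.0087 h -0.0356 -0.0291
d8 -0.029 13 x -0.0101 0.0037 z -0.0121 0.0035 h -0.0285 -0.0204
d8 0.015 74 x -0.0206 0.0168 z -0.0129 0.0071 h 0.0153 0.0299
317 236
```

In hand the pin is upright and centred (flange edges ±13 to 14 mm about the TCP, underside 35.5 mm below it). A 1 mm correction in y, then lower and watch the force.

```bash

python3 -m handwheel '[{"fingers":-1,"x":0.0002,"y":0,"z":0.0009,"spin":0},{"fingers":-1,"x":0.0002,"y":0.01,"z":0.0009,"spin":0},{"fingers":-1,"x":0.0002,"y":0.02,"z":0.0009,"spin":0},{"fingers":-1,"x":0.0002,"y":0.028,"z":0.0009,"spin":0},{"fingers":-1,"x":0.0002,"y":0.033,"z":0.0009,"spin":0},{"fingers":-1,"x":0.0002,"y":0.037,"z":0.0009,"spin":0},{"fingers":-1,"x":0.0002,"y":0.041,"z":0.0009,"spin":0},{"fingers":-1,"x":0.0002,"y":0.045,"z":0.0009,"spin":0},{"fingers":-1,"x":0.0002,"y":0.045,"z":0.0009,"spin":0},{"fingers":-1,"x":0.0002,"y":0.045,"z":0.0009,"spin":0}]'
```

```text
time_s: 27.7
ee_pos: [0.4853, -0.0462, 0.2454]
eef_rot: [-1.571, -0.0, 0.189]
force: [0.1, -0.4, -1.1]
grip_width: 0.0156
```

No contact force, so the foot is in the hole. Lowering the rest of the way (20 mm) to the plate.

```bash

python3 -m handwheel '[{"fingers":-1,"x":0,"y":0.004,"z":0,"spin":0},{"fingers":-1,"x":0,"y":0.008,"z":0,"spin":0},{"fingers":-1,"x":0,"y":0.012,"z":0,"spin":0},{"fingers":-1,"x":0,"y":0.015,"z":0,"spin":0},{"fingers":-1,"x":0,"y":0.017,"z":0,"spin":0},{"fingers":-1,"x":0,"y":0.018,"z":0,"spin":0},{"fingers":-1,"x":0,"y":0.019,"z":0,"spin":0},{"fingers":-1,"x":0,"y":0.0195,"z":0,"spin":0},{"fingers":-1,"x":0,"y":0.0195,"z":0,"spin":0},{"fingers":-1,"x":0,"y":0.0195,"z":0,"spin":0}]'
```

```text
time_s: 28.7
ee_pos: [0.4853, -0.0462, 0.2259]
eef_rot: [-1.571, -0.0, 0.189]
force: [-0.2, -0.0, -0.8]
grip_width: 0.0155
```

Release gently, lift straight up, then back off and check.

```bash

python3 -m handwheel '[{"fingers":-0.5,"x":0,"y":0,"z":0,"spin":0},{"fingers":-0.4,"x":0,"y":0,"z":0,"spin":0},{"fingers":-0.3,"x":0,"y":0,"z":0,"spin":0},{"fingers":-0.2,"x":0,"y":0,"z":0,"spin":0},{"fingers":-0.2,"x":0,"y":0,"z":0,"spin":0},{"fingers":-0.2,"x":0,"y":-0.02,"z":0,"spin":0},{"fingers":-0.2,"x":0,"y":-0.05,"z":0,"spin":0},{"fingers":-0.2,"x":0,"y":-0.09,"z":0,"spin":0},{"fingers":-0.2,"x":0,"y":-0.13,"z":0,"spin":0},{"fingers":-0.2,"x":0,"y":-0.14,"z":0,"spin":0}]'
python3 -m handwheel '[{"fingers":-0.2,"x":0,"y":0,"z":-0.02,"spin":0},{"fingers":-0.2,"x":0,"y":0,"z":-0.05,"spin":0},{"fingers":-0.2,"x":0,"y":0,"z":-0.08,"spin":0},{"fingers":-0.2,"x":0,"y":0,"z":-0.1,"spin":0},{"fingers":-0.2,"x":0,"y":0,"z":-0.1,"spin":0},{"fingers":-0.2,"x":0,"y":0,"z":-0.1,"spin":0},{"fingers":-0.2,"x":0,"y":0,"z":-0.1,"spin":0},{"fingers":-0.2,"x":0,"y":0,"z":-0.1,"spin":0},{"fingers":-0.2,"x":0,"y":0,"z":-0.1,"spin":0},{"fingers":-0.2,"x":0,"y":0,"z":-0.1,"spin":0}]'
python3 - <<'E'
from pin import *
o=get_obs();print(o['ee_pos'],o['force'])
snap('wrist','w9');P,c=cloud('w9')
near=np.hypot(P[:,0]-.485,P[:,1]+.046)<.03
for lo,hi in((.193,.198),(.2,.215),(.215,.235),(.245,.256)):
    m=near&(P[:,2]>lo)&(P[:,2]<hi); 
    if m.sum(): print(lo,m.sum(),P[m].mean(0).round(4),P[m].min(0).round(4),P[m].max(0).round(4))
im=np.load('pics/w9.npz')['im']
cv2.imwrite('pics/final.png',cv2.resize(im[0:260,80:560],None,fx=1.6,fy=1.6)[:,:,::-1])
E
```

```text
time_s: 29.7
ee_pos: [0.4858, -0.0462, 0.3701]
eef_rot: [-1.573, -0.006, 0.189]
force: [-0.5, 0.6, 0.1]
grip_width: 0.0379
time_s: 30.7
ee_pos: [0.5041, -0.144, 0.366]
eef_rot: [-1.571, -0.0, 0.19]
force: [-0.2, -0.5, -0.3]
grip_width: 0.0378
[ 0.50405964 -0.14401662  0.36596861] [-0.16067991 -0.50123109 -0.31791539]
0.193 238 [ 0.485  -0.0488  0.195 ] [ 0.4685 -0.0602  0.193 ] [ 0.4982 -0.0324  0.197 ]
0.2 4 [ 0.4873 -0.0527  0.2067] [ 0.4834 -0.0539  0.2027] [ 0.4905 -0.051   0.2129]
0.215 2 [ 0.4849 -0.053   0.2171] [ 0.4813 -0.0532  0.2168] [ 0.4886 -0.0528  0.2173]
0.245 244 [ 0.4847 -0.0462  0.2497] [ 0.4769 -0.0537  0.2454] [ 0.4925 -0.0386  0.2519]
```

View pics/final.png

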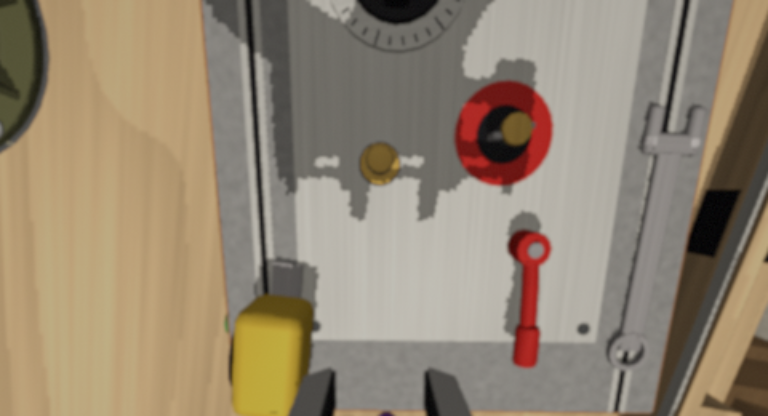

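The pin stands in its hole: flange top at 195 mm, post top at 250 mm, both centred within 1 mm. A numeric check of the lever angle, then hand in.

```bash
python3 - <<'E'
from h import *
g=lambda u,v,z:pt('w9',80+u/1.6,v/1.6,z)
H=g(536,249,.222);a=g(526,362,.224);d=a-H;print(H,a,np.hypot(d[0],d[1]),'arm angle from -y',np.arctan2(d[0],-d[1]),'table yaw ~0.18')
print(workorder.hand_in())
E
```

```text
[ 0.59849554 -0.08104139  0.222     ] [ 0.6135407  -0.15952804  0.224     ] 0.07991565558265173 arm angle from -y 0.18939311479745327 table yaw ~0.18
the job is handed in; nothing more can be done
None
```

I released the lever, turned the dial to the flag, swung the lever back to locked and fitted the starter pin. I handed the job in at about 31 s of the 72 s allowed; no verdict was reported.

- **Dial:** my first turn left the line about 2.7° short of the flag (1.6 mm, inside the 3 mm limit). I regripped while the lever was still released, and a close crop then showed line and flag lined up. I did not measure the dial again after locking the lever; the dial looked unchanged in the next view.
- **Lever:** released, it had swung 1.48 rad. The last check put the arm at 0.19 rad against a table yaw of about 0.18 rad, so it is locked within about 0.01 rad.
- **Starter pin:** its flange top was 5 mm above the plate and its post top 60 mm above, both as they should be when seated. The post top was within 1 mm of the hole's axis, so the pin stands upright.
- **Surroundings:** the gripper was clear of everything when I handed in. No large forces showed, and I saw nothing else moved in the pictures, though I did not measure each object.

No check failed.

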